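# Build the sieve stack on its catch pan

### The arm

A 7-joint arm with a two-finger parallel gripper is mounted at the origin on a cart in front of the work surface, level with it; the furniture and walls round the work are solid. World frame = base frame: x ahead of the robot, y to its left, z up, the work surface at z = 0. Lengths are in m, angles in degrees, forces in N, time in s.
With the tool pointing down it reaches from about 0.425 to 0.95 m from the base axis. Payload 4.7 kg.
Tool frame: the origin (TCP) lies at the very end of the fingers, on their centre line; the grasp point (between the pads) lies 19 mm behind it; z points along the fingers, y is the direction in which the jaws open and shut (so a half turn about z gives the same grasp; the last joint's range is limited). The gripper opens to 87 mm and grips with 3 to 60 N. Pads are 19 mm wide; open, the fingers measure 117 mm over their backs; the gripper's body (75 mm by 190 mm) begins 51 mm behind the grasp point.
Start: joints at [71.797, 26.849, -2.785, 87.806, 1.381, 65.374, -4.715], TCP at [0.192, -0.647, 0.223] pointing down, gripper open.
Joint ranges: [-148.3, 148.3], [-19.14, 114.17], [-79.39, 73.82], [5.75, 140.21], [-59.74, 239.74], [12.07, 113.84], [-152.46, 152.46]. Speed limits (degrees/s): [147.25, 147.25, 180, 180, 180, 180, 180].

### API

Orientations are given as [roll, pitch, yaw] about the fixed x, y, z axes, in that order (R = Rz(yaw) Ry(pitch) Rx(roll)).
In Python, from station import arm, viewer gives the robot as it stands. The module is installed in compiled form; this text tells all that it offers.
- The arm moves only by the shell command python3 -m jog 'ROWS'. ROWS is JSON, a list of rows, each a list of 3 entries, a list of its own where there are three numbers: the shift along the world's x, y, z in m, then the turn, a rotation vector about the world's x, y, z in degrees, then the closure, from -1 (fully open) to 1 (shut). In form: [[[dx, dy, dz], [rx, ry, rz], gripper], ...]. A call has 1 to 20 rows; each row is the pose to reach, as a shift and turn from the pose commanded when the call began; what a row does not reach only later rows make up. A row lasts 1/8 s, in which the tool goes at most 62.5 mm and 10.7 degrees, less where a joint would pass 70% of its speed; a pose out of reach is approached as far as the arm can. A call with a gripper value outside its range is refused whole. The fingers move at their own pace and stop on an object; the grip force is fixed at half the most. Time passes only in rows, so rows that repeat a pose let the fingers close. It gives the time, the measured TCP pose, the force and the opening at its end, in the units of the state.
- arm.get_state(): the state, without advancing time (a new reading comes with each control period).
- viewer.camera(name): name is "scene" or "side" or "wrist"; returns (picture, depth): 480x640x3 uint8, red, green, blue; 480x640 float32, m along the optical axis (not along the pixel's ray), 0 where there is no reading.
- viewer.camera_info(name): a dict with "fov_y" (degrees; the focal length in pixels is half the picture's height over the tangent of half this angle, whatever the lens; pixels are square), "cx", "cy" (the principal point, pixels), "dist" ([k1, k2, p1, p2, k3] as OpenCV has them; the pictures are not rectified), "pose" (4x4, takes a point from camera to world coordinates). Camera axes: x right, y down, z forward; pixel columns grow to the right and rows downward; lengths in m; the calibration is good to about 2 mm. A picture is of the moment at which its call begins: read the wrist's pose just before it. camera_info takes no time and is no camera call; for the wrist camera it gives the pose at the moment of the call.
- arm.hand_in(): hands the job in, once; it reports no verdict.
The state is a dict: "clock": time; "joints": joint angles; "qvel": joint speeds; "joint_torque": joint torques, N m; "eef_pos": TCP position; "orientation": TCP orientation; "force": force on the tool from outside, world axes, zero at the start; "moment": the same for the moment, N m; "opening": opening from 0.0 (shut) to 1.0 (fully open).
Only numpy, scipy, OpenCV 4.12 (cv2) and the standard library are available. Lean on these libraries where they do the work, as an engineer would, in place of code of your own. Each camera call takes 0.05 s, during which the arm holds its last target.

### The job

Build up the sieve stack on the metal catch pan, one piece after another from the bottom: first the fine blue sieve, then the medium yellow one, then the coarse red one, and last the white lid. Seat each piece fully and level in the one below, keep every piece upright all the way, and leave the ammonite, the loupe and the dark slate where they lie; let go of the finished stack and leave it standing still.

Things in the scene. Friction and masses are not known exactly. Their poses are not given: they have to be found in the camera images.
- pan_rim (a point): Catch pan: fixed bright metal cup, 57 mm outside, bore 51 mm wide and 31 mm deep, on a dark round foot 100 mm wide, 10 mm high; 45 mm high in all. It stands in a different spot each time. The point is the centre of its mouth, level with the rim; z up.
- fine_sieve_mid (a point): Fine sieve: loose blue ring, 2 mm wire mesh, 40 mm high, 0.1 kg: foot 5 mm high tapering to 41 mm wide, body 25 mm high and 62 mm wide (grip here, across), neck on top 10 mm high, 57 mm wide, bore 51 mm. The foot enters a pan or neck with 2 mm play all round; the body then rests on its rim (35 mm gained per sieve). Point: on the axis, 20 mm above the underside; z up.
- medium_sieve_mid (a point): Medium sieve: loose yellow ring, 5 mm wire mesh, 40 mm high, 0.1 kg: foot 5 mm high tapering to 41 mm wide, body 25 mm high and 62 mm wide (grip here, across), neck on top 10 mm high, 57 mm wide, bore 51 mm. The foot enters a pan or neck with 2 mm play all round; the body then rests on its rim (35 mm gained per sieve). Point: on the axis, 20 mm above the underside; z up.
- coarse_sieve_mid (a point): Coarse sieve: loose red ring, 10 mm wire mesh, 40 mm high, 0.1 kg: foot 5 mm high tapering to 41 mm wide, body 25 mm high and 62 mm wide (grip here, across), neck on top 10 mm high, 57 mm wide, bore 51 mm. The foot enters a pan or neck with 2 mm play all round; the body then rests on its rim (35 mm gained per sieve). Point: on the axis, 20 mm above the underside; z up.
- lid_mid (a point): Lid: loose closed white cap with a ribbed side, 34 mm high, 0.08 kg: foot 5 mm high tapering to 41 mm wide, as on the sieves, then a body 62 mm wide from 5 to 28 mm up (grip here, across), low domed top. The foot enters a sieve's neck and the body rests on its rim. Point: on the axis, 17 mm above the underside; z up.
- ammonite_mid (a point): Bystander: a small grey ammonite fossil lying flat and loose on the bench, 44 x 48 mm, 10 mm high; the point is its centre, 5 mm up.
- loupe_mid (a point): Bystander: a black hand loupe lying loose on the bench, 45 x 56 mm, 12 mm high; the point is its centre, 6 mm up.
- dark_slate_mid (a point): Bystander: a small near-black piece of slate lying flat and loose on the bench, 47 x 56 mm, 11 mm high; the point is its centre, 5.5 mm up.

How it is judged:
By the outcome, as a careful person would: the job done as asked, in the order asked, and still so for the second after the job is handed in, with the robot touching nothing.
It also fails if it takes over 112 s, if anything falls off the work surface, if the arm or the gripper's body presses on something with over 40 N, if the wrist force passes 120 N, or if a joint passes its speed limit or range.

## Working session

There is one attempt and no reset: what is moved stays moved. The work goes in short steps, Python scripts to look and compute and a shell command to move; the robot and the scene stay as the last step left them, time stands still between calls to the robot, and variables do not carry over. Pictures are saved under pics/ and viewed, and the job is handed in when it is done.

```bash
mkdir -p pics; cat > h.py <<'E'
import numpy as np, cv2
from station import arm, viewer
def grab(n,tag):
    info=viewer.camera_info(n); p,d=viewer.camera(n)
    cv2.imwrite(f'pics/{tag}.png',p[:,:,::-1]); np.savez(f'pics/{tag}.npz',p=p,d=d,**{k:np.array(v) for k,v in info.items()})
    return p,d,info
def K(i):
    f=240/np.tan(np.radians(i['fov_y'])/2); return np.array([[f,0,i['cx']],[0,f,i['cy']],[0,0,1.]])
def ray(i,uv):
    uv=np.array(uv,float).reshape(-1,1,2)
    n=cv2.undistortPoints(uv,K(i),np.array(i['dist'],float))[:,0]
    P=np.array(i['pose']); return P[:3,3],np.c_[n,np.ones(len(n))]@P[:3,:3].T
def plane(i,uv,z):
    o,r=ray(i,uv); return o+r*((z-o[2])/r[:,2])[:,None]
def cloud(d,i):
    v,u=np.mgrid[0:480,0:640]; o,r=ray(i,np.c_[u.ravel(),v.ravel()])
    return (o+r*d.reshape(-1,1)).reshape(480,640,3)
E
python3 - <<'E'
from h import *
print(arm.get_state())
for n in ['scene','side','wrist']:
    p,d,i=grab(n,n+'0'); print(n,i)
E
```

```text
{'clock': 0.0, 'joints': array([71.79586071, 26.89484582, -2.78403968, 87.87419666,  1.38247682,
       65.37306695, -4.71585147]), 'qvel': array([ 0.01313029,  0.11955162, -0.09451216, -0.17749627, -0.07840106,
        0.01968749, -0.05366002]), 'joint_torque': array([-5.57132007e-04, -5.07965326e+01, -8.05355539e-02, -2.36153340e+01,
       -6.11968338e-02,  3.80979711e-02,  1.82791164e-04]), 'eef_pos': array([ 0.19208648, -0.64647252,  0.22152486]), 'orientation': array([-1.79891643e+02,  5.56167974e-03,  1.65501694e+01]), 'force': array([ 0.23860431, -0.3182515 ,  0.09070641]), 'moment': array([ 0.02291838, -0.05111387, -0.00188258]), 'opening': 0.9983970591322929}
scene {'fov_y': 45.8522070081889, 'cx': 316.00014952372896, 'cy': 242.01381046037878, 'dist': array([-0.10888028,  0.        ,  0.        ,  0.        ,  0.        ]), 'pose': array([[ 0.50464814, -0.5048077 ,  0.70035665, -0.12273074],
       [-0.86305822, -0.27481904,  0.42379831, -0.45665372],
       [-0.02146531, -0.81831759, -0.57436535,  0.58253024],
       [ 0.        ,  0.        ,  0.        ,  1.        ]])}

[... 232 characters left out ...]
,
       [-0.68758481, -0.55251353,  0.471122  , -0.5224224 ],
       [-0.01464744, -0.63814893, -0.7697736 ,  0.7872945 ],
       [ 0.        ,  0.        ,  0.        ,  1.        ]])}
wrist {'fov_y': 71.25649588116565, 'cx': 319.87424377765046, 'cy': 234.02373797384485, 'dist': array([0.01339733, 0.        , 0.        , 0.        , 0.        ]), 'pose': array([[ 2.85088929e-01, -9.14437055e-01, -2.87278914e-01,
         2.71529039e-01],
       [-9.58500946e-01, -2.72135590e-01, -8.49597356e-02,
        -6.24793771e-01],
       [-4.88486409e-04,  2.99578191e-01, -9.54071627e-01,
         3.83148929e-01],
       [ 0.00000000e+00,  0.00000000e+00,  0.00000000e+00,
         1.00000000e+00]])}
```

View pics/scene0.png

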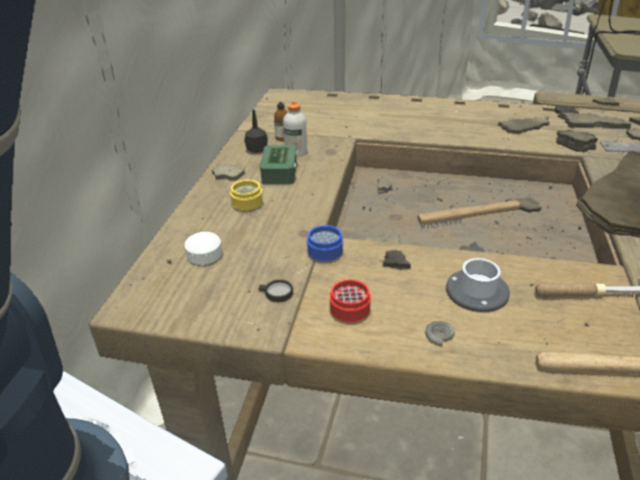

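View pics/side0.png

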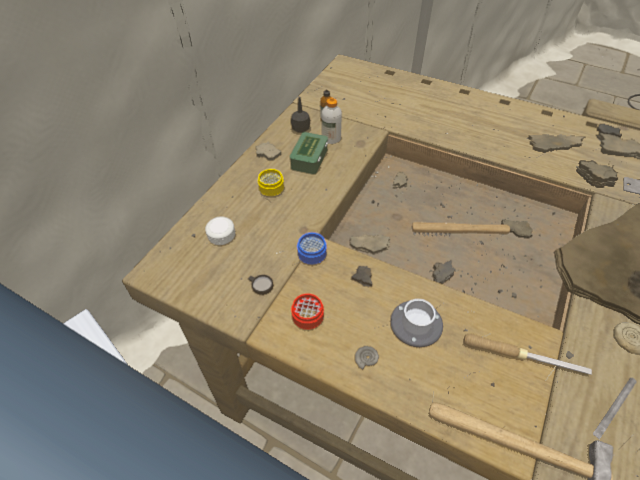

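View pics/wrist0.png

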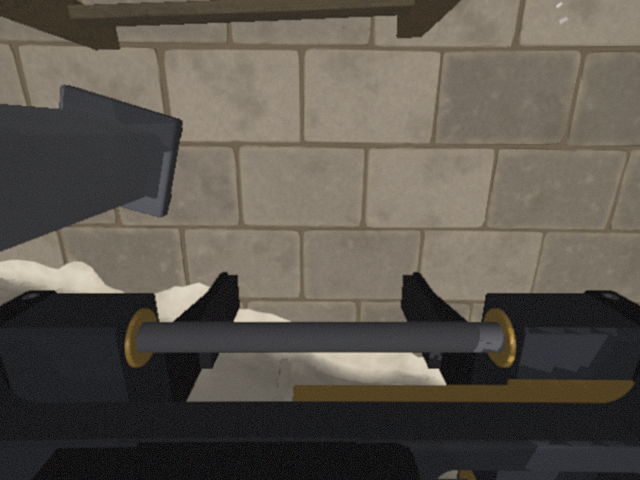

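The scene view has the lid at (203,248), yellow at (246,195), blue at (325,243), red at (350,301) and the pan mouth at (480,270). The side view shows the same layout. Next I'll measure positions.

```bash
cat >> h.py <<'E'
from scipy.optimize import least_squares
HS={'blue':((105,125,60),(130,255,255)),'yellow':((22,150,90),(34,255,255)),'red':((0,170,80),(8,255,255))}
def mask(p,c):
    h=cv2.cvtColor(p,cv2.COLOR_RGB2HSV); m=cv2.inRange(h,*HS[c])
    if c=='red': m|=cv2.inRange(h,(172,170,80),(180,255,255))
    return m
def load(tag):
    z=np.load(f'pics/{tag}.npz'); i={k:z[k] for k in ('cx','cy','dist','pose')}; i['fov_y']=float(z['fov_y']);i['cx']=float(i['cx']);i['cy']=float(i['cy'])
    return z['p'],z['d'],i
E
python3 - <<'E'
from h import *
for n in ['scene0','side0']:
    p,d,i=load(n); C=cloud(d,i)
    seeds={'scene0':dict(lid=(203,248),pan=(480,270)),'side0':dict(lid=(220,231),pan=(418,313))}[n]
    for c in ['blue','yellow','red','lid','pan']:
        if c in HS:
            m=mask(p,c); k,l,s,cen=cv2.connectedComponentsWithStats(m)
            j=1+np.argmax(s[1:,4]) ; M=l==j; x,y,w,h=s[j,:4]
            u0,v0=cen[j]
        else: u0,v0=seeds[c]
        u0,v0=int(u0),int(v0)
        Q=C[v0-35:v0+35,u0-35:u0+35].reshape(-1,3); dd=d[v0-35:v0+35,u0-35:u0+35].ravel()
        Q=Q[dd>0]; top={'lid':.026,'pan':.045}.get(c,.04)
        if c=='lid': T=Q[(Q[:,2]>.02)]
        else: T=Q[Q[:,2]>top-.006]
        R0={'lid':.031}.get(c,.027)
        # circle fit w/ fixed radius, robust
        c0=np.median(T[:,:2],0)
        f=lambda q: np.hypot(*(T[:,:2]-q).T)-R0
        if c!='lid': r=least_squares(f,c0,loss='soft_l1',f_scale=.002).x
        else: r=(T[:,:2].min(0)+T[:,:2].max(0))/2
        print(n,c,(u0,v0),'n',len(T),'zmax',np.round(np.percentile(Q[:,2],[1,50,99]),3),'ctr',np.round(r,4),'minmax mid',np.round((T[:,:2].min(0)+T[:,:2].max(0))/2,4),np.round(np.ptp(T[:,:2],axis=0),4))
E
```

```text
scene0 blue (324, 245) n 239 zmax [-0.08  -0.001  0.039] ctr [ 0.5655 -0.0574] minmax mid [ 0.5341 -0.0938] [0.1215 0.1283]
scene0 yellow (246, 194) n 413 zmax [-0.004 -0.001  0.041] ctr [0.6965 0.1657] minmax mid [0.6856 0.1668] [0.1585 0.0722]
scene0 red (349, 303) n 362 zmax [-0.003  0.     0.04 ] ctr [ 0.4538 -0.1634] minmax mid [ 0.4543 -0.1633] [0.0586 0.0576]
scene0 lid (203, 248) n 712 zmax [-0.004 -0.     0.033] ctr [0.4568 0.122 ] minmax mid [0.4568 0.122 ] [0.0608 0.0621]
scene0 pan (480, 270) n 320 zmax [-0.08   0.001  0.045] ctr [ 0.5922 -0.3199] minmax mid [ 0.5928 -0.3197] [0.0607 0.0571]
side0 blue (311, 247) n 160 zmax [-0.079 -0.001  0.039] ctr [ 0.5666 -0.0575] minmax mid [ 0.5668 -0.0571] [0.059  0.0577]
side0 yellow (270, 183) n 313 zmax [-0.291 -0.001  0.041] ctr [0.7001 0.1678] minmax mid [0.6857 0.1663] [0.1579 0.0705]
side0 red (307, 313) n 182 zmax [-0.005 -0.001  0.039] ctr [ 0.4545 -0.1646] minmax mid [ 0.4547 -0.1644] [0.0573 0.0572]
side0 lid (220, 231) n 530 zmax [-0.384 -0.001  0.032] ctr [0.4571 0.1214] minmax mid [0.4571 0.1214] [0.0607 0.0624]
side0 pan (418, 313) n 189 zmax [-0.077  0.     0.044] ctr [ 0.5928 -0.3212] minmax mid [ 0.5932 -0.3208] [0.057  0.0569]
```

```bash
python3 - <<'E'
from h import *
for n in ['scene0','side0']:
    p,d,i=load(n); C=cloud(d,i)
    m=mask(p,'yellow'); k,l,s,cen=cv2.connectedComponentsWithStats(m); j=1+np.argmax(s[1:,4]); M=cv2.dilate((l==j).astype(np.uint8),np.ones((5,5)))>0
    x,y,w,h=s[j,:4]; print('bbox',s[j])
    T=C[M&(C[...,2]>.034)&(C[...,2]<.05)]
    print('yellow',least_squares(lambda q:np.hypot(*(T[:,:2]-q).T)-.027,np.median(T[:,:2],0),loss='soft_l1',f_scale=.002).x, (T.min(0)+T.max(0))/2,np.ptp(T,axis=0))
B=dict(ammonite=(439,332),loupe=(278,290),loupehandle=(262,288),slate=(396,260),green=(280,150),bottle=(294,115),dropper=(256,130),stone=(228,173),pad=(535,205),chisel=(545,291),trayE=(312,265))
p,d,i=load('scene0'); C=cloud(d,i)
for k,(u,v) in B.items(): print(k,np.round(np.median(C[v-1:v+2,u-1:u+2].reshape(-1,3),0),3))
E
```

```text
bbox [231 181  30  28 277]
yellow [0.63531869 0.16014963] [0.63548674 0.16014957 0.03777014] [0.05838303 0.0588875  0.00753615]
bbox [258 169  26  27 417]
yellow [0.63552328 0.16039441] [0.63547776 0.16017194 0.03797371] [0.05750064 0.0581961  0.00782267]
ammonite [ 0.472 -0.3    0.004]
loupe [ 0.433 -0.048  0.01 ]
loupehandle [ 0.427 -0.021  0.008]
slate [ 0.593 -0.179  0.011]
green [0.801 0.188 0.041]
bottle [0.87  0.192 0.096]
dropper [0.843 0.28  0.053]
stone [0.709 0.262 0.01 ]
pad [ 1.026 -0.33  -0.068]
chisel [ 0.623 -0.418  0.017]
trayE [ 0.53  -0.052 -0.004]
```

```bash
python3 -m jog '[[[0.374,0.5895,-0.10],[0,0,0],-1],[[0.374,0.5895,-0.10],[0,0,0],-1],[[0.374,0.5895,-0.10],[0,0,0],-1],[[0.374,0.5895,-0.10],[0,0,0],-1],[[0.374,0.5895,-0.10],[0,0,0],-1],[[0.374,0.5895,-0.10],[0,0,0],-1],[[0.374,0.5895,-0.10],[0,0,0],-1],[[0.374,0.5895,-0.10],[0,0,0],-1],[[0.374,0.5895,-0.10],[0,0,0],-1],[[0.374,0.5895,-0.10],[0,0,0],-1],[[0.374,0.5895,-0.10],[0,0,0],-1],[[0.374,0.5895,-0.10],[0,0,0],-1],[[0.374,0.5895,-0.10],[0,0,0],-1],[[0.374,0.5895,-0.10],[0,0,0],-1],[[0.374,0.5895,-0.10],[0,0,0],-1]]'
python3 - <<'E'
from h import *
print(arm.get_state())
grab('wrist','w1'); grab('scene','s1')
E
```

```text
clock: 2.02
eef_pos: [0.5656, -0.06, 0.1228]
orientation: [179.9, 0.0, 16.3]
force: [0.2, 0.8, 0.5]
opening: 0.997
{'clock': 2.025, 'joints': array([ 15.23364102,  24.29994796, -17.33285799, 107.59210084,
         9.36943276,  49.48034517, -80.42032167]), 'qvel': array([-0.13939328,  0.05324907, -0.45380901, -0.18655229, -0.08051943,
       -0.05769654, -0.12380177]), 'joint_torque': array([-2.69937823e-01, -4.32625544e+01, -2.71824315e+00, -1.95848393e+01,
       -3.28422734e-02, -6.90384046e-02,  3.04910063e-03]), 'eef_pos': array([ 0.56560078, -0.05995072,  0.12276227]), 'orientation': array([1.79937938e+02, 2.63729375e-02, 1.63440629e+01]), 'force': array([0.23459142, 0.7637513 , 0.53877563]), 'moment': array([-0.03883301,  0.03822686, -0.01645999]), 'opening': 0.9966806427546746}
```

View pics/w1.png

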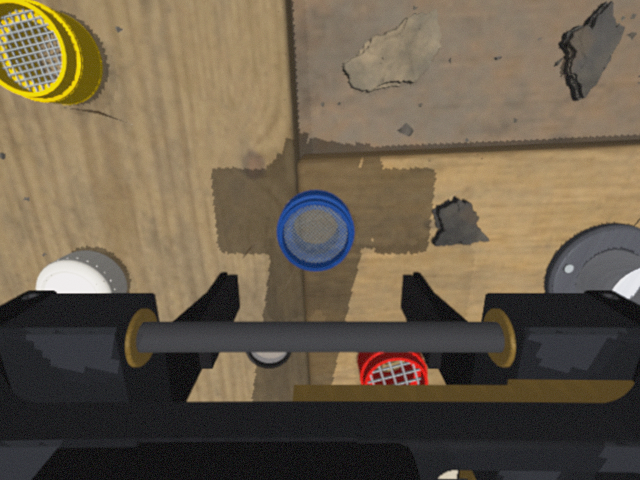

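```bash
python3 - <<'E'
from h import *
p,d,i=load('w1'); C=cloud(d,i)
m=mask(p,'blue')>0
T=C[m&(C[...,2]>.033)&(C[...,2]<.046)]; print(len(T),np.percentile(T[:,2],[5,50,95]))
print(least_squares(lambda q:np.hypot(*(T[:,:2]-q).T)-.027,np.median(T[:,:2],0),loss='soft_l1',f_scale=.002).x,(T.min(0)+T.max(0))/2,np.ptp(T,axis=0))
E
```

```text
1040 [0.03409578 0.03904097 0.04034497]
[ 0.56835346 -0.05701682] [ 0.5679321  -0.05712491  0.03733097] [0.05640236 0.05657574 0.00857705]
```

The wrist view puts the blue ring at (316,231), i.e. (0.568,-0.057) m, within 2 mm of the other cameras. I'll go down and grip.

```bash
python3 -m jog '[[[0.001,0.0005,-0.05],[0,0,0],-1],[[0.001,0.0005,-0.08],[0,0,0],-1],[[0.001,0.0005,-0.10],[0,0,0],-1],[[0.001,0.0005,-0.112],[0,0,0],-1],[[0.001,0.0005,-0.117],[0,0,0],-1],[[0.001,0.0005,-0.117],[0,0,0],-1],[[0.001,0.0005,-0.117],[0,0,0],-1]]'
python3 -m jog '[[[0,0,0],[0,0,0],1],[[0,0,0],[0,0,0],1],[[0,0,0],[0,0,0],1],[[0,0,0],[0,0,0],1],[[0,0,0],[0,0,0],1],[[0,0,0],[0,0,0],1]]'
```

```text
clock: 3.0
eef_pos: [0.5679, -0.0571, 0.0064]
orientation: [180.0, -0.1, 16.5]
force: [-0.0, 0.7, 0.0]
opening: 0.998
clock: 3.75
eef_pos: [0.5673, -0.0569, 0.0057]
orientation: [-180.0, -0.0, 16.6]
force: [0.2, 0.6, 1.5]
opening: 0.706
```

```bash
python3 -m jog '[[[0,0,0.03],[0,0,0],1],[[0,0,0.07],[0,0,0],1],[[0,0,0.10],[0,0,0],1],[[0.003,-0.03,0.10],[0,0,0],1],[[0.008,-0.08,0.10],[0,0,0],1],[[0.013,-0.13,0.10],[0,0,0],1],[[0.018,-0.18,0.10],[0,0,0],1],[[0.023,-0.23,0.10],[0,0,0],1],[[0.025,-0.255,0.09],[0,0,0],1],[[0.0255,-0.2635,0.08],[0,0,0],1],[[0.0255,-0.2635,0.065],[0,0,0],1],[[0.0255,-0.2635,0.065],[0,0,0],1],[[0.0255,-0.2635,0.065],[0,0,0],1]]'
cat >> h.py <<'E'
def ring(n,tag,c,ztop,R=.0285,dz=.006):
    p,d,i=grab(n,tag); C=cloud(d,i); m=cv2.dilate(mask(p,c),np.ones((3,3)))>0
    k,l,s,cen=cv2.connectedComponentsWithStats(m.astype(np.uint8)); M=l==1+np.argmax(s[1:,4])
    T=C[M&(abs(C[...,2]-ztop)<dz)&(d>0)]
    r=least_squares(lambda q:np.hypot(*(T[:,:2]-q).T)-.027,np.median(T[:,:2],0),loss='soft_l1',f_scale=.002).x
    print(n,c,len(T),'fit',np.round(r,4),'mid',np.round((T.min(0)+T.max(0))/2,4),np.round(np.ptp(T,axis=0),4),'ztop',np.round(np.percentile(T[:,2],[50,95]),4))
E
python3 - <<'E'
from h import *
print(arm.get_state()['eef_pos'])
ring('scene','s2','blue',.105,dz=.012)
ring('side','d2','blue',.105,dz=.012)
E
```

```text
clock: 5.38
eef_pos: [0.5934, -0.3186, 0.0706]
orientation: [-180.0, -0.0, 16.7]
force: [0.2, 0.4, -1.6]
opening: 0.707
[ 0.59337034 -0.31860797  0.07064519]
scene blue 656 fit [ 0.592  -0.3191] mid [ 0.5919 -0.3206  0.1002] [0.0616 0.0635 0.0143] ztop [0.0989 0.1046]
side blue 281 fit [ 0.5925 -0.321 ] mid [ 0.5838 -0.3221  0.1047] [0.0435 0.0651 0.0233] ztop [0.0987 0.1056]
```

View pics/s2.png

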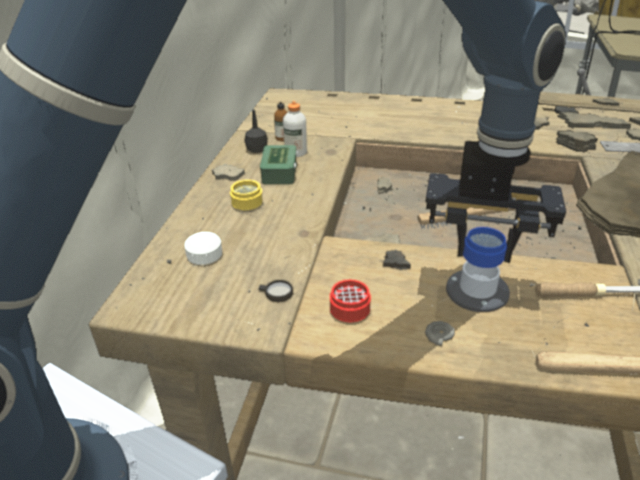

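View pics/d2.png

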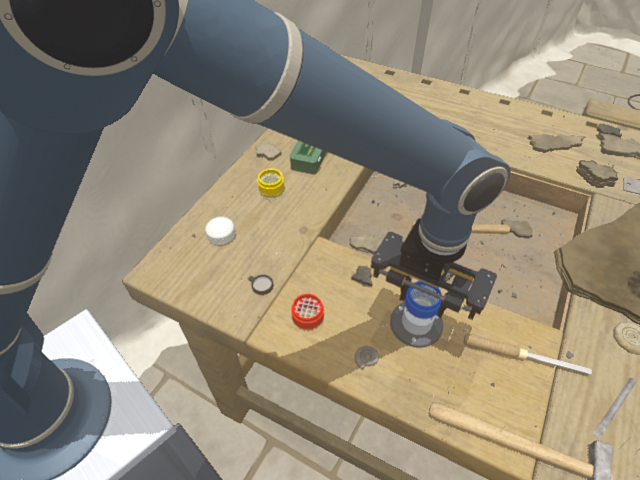

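The blue sieve is held over the pan, centred within about 1 mm. In the scene view it is at (485,248) above the cup at (482,280). Lowering it now.

```bash
python3 -m jog '[[[0,0,-0.01],[0,0,0],1],[[0,0,-0.015],[0,0,0],1],[[0,0,-0.019],[0,0,0],1],[[0,0,-0.022],[0,0,0],1],[[0,0,-0.024],[0,0,0],1],[[0,0,-0.025],[0,0,0],1],[[0,0,-0.025],[0,0,0],1],[[0,0,-0.025],[0,0,0],1]]'
python3 - <<'E'
from h import *
print(arm.get_state()['eef_pos'],arm.get_state()['force'])
ring('scene','s3','blue',.08)
E
```

```text
clock: 6.48
eef_pos: [0.5929, -0.3206, 0.0458]
orientation: [180.0, -0.0, 16.5]
force: [-1.8, 0.2, 1.6]
opening: 0.706
[ 0.59285942 -0.32057875  0.04583996] [-1.82424899  0.18320338  1.56758188]
scene blue 328 fit [ 0.592  -0.3207] mid [ 0.5924 -0.3231  0.0787] [0.0591 0.0614 0.0093] ztop [0.078  0.0807]
```

```bash
python3 -m jog '[[[0,0,-0.001],[0,0,0],-1],[[0,0,-0.001],[0,0,0],-1],[[0,0,-0.001],[0,0,0],-1],[[0,0,-0.001],[0,0,0],-1],[[0,0,0.01],[0,0,0],-1],[[0,0,0.04],[0,0,0],-1],[[0,0,0.09],[0,0,0],-1],[[0.005,0.06,0.09],[0,0,0],-1],[[0.01,0.12,0.09],[0,0,0],-1],[[0.016,0.18,0.09],[0,0,0],-1],[[0.022,0.24,0.09],[0,0,0],-1],[[0.028,0.30,0.09],[0,0,0],-1],[[0.033,0.36,0.09],[0,0,0],-1],[[0.038,0.42,0.09],[0,0,0],-1],[[0.043,0.46,0.09],[0,0,0],-1],[[0.0435,0.4805,0.08],[0,0,0],-1],[[0.0435,0.4805,0.07],[0,0,0],-1],[[0.0435,0.4805,0.07],[0,0,0],-1],[[0.0435,0.4805,0.07],[0,0,0],-1]]'
python3 - <<'E'
from h import *
print(arm.get_state()['eef_pos'],arm.get_state()['joints'])
ring('scene','s4','blue',.08); ring('side','d4','blue',.08)
ring('wrist','w4','yellow',.04)
E
```

```text
clock: 8.9
eef_pos: [0.6367, 0.1572, 0.1154]
orientation: [179.9, 0.0, 16.3]
force: [0.2, 0.6, 0.2]
opening: 1.002
[0.63668216 0.15717139 0.11537647] [  -4.6579936    32.16329486  -18.41608347   95.74126598   12.07523495
   54.08658515 -101.21106299]
scene blue 323 fit [ 0.5918 -0.3209] mid [ 0.5931 -0.3207  0.0779] [0.0588 0.0568 0.0076] ztop [0.0779 0.0807]
side blue 216 fit [ 0.5926 -0.322 ] mid [ 0.5932 -0.3219  0.078 ] [0.0577 0.0571 0.008 ] ztop [0.0781 0.0803]
wrist yellow 1132 fit [0.6374 0.1611] mid [0.6368 0.1609 0.0377] [0.0569 0.0566 0.0075] ztop [0.0392 0.0404]
```

View pics/s4.png

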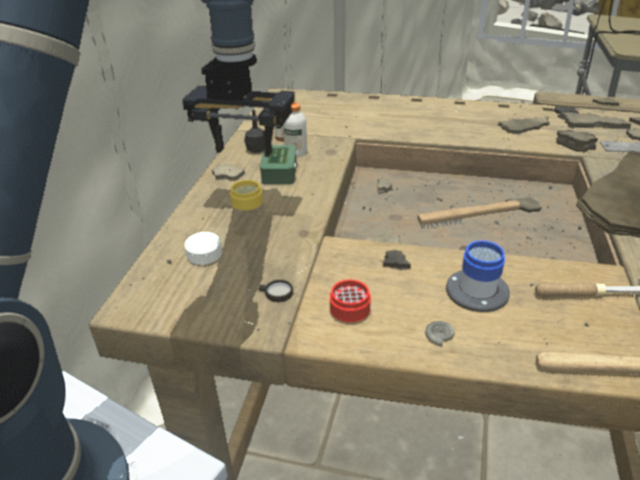

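Blue is seated: its rim reads 0.080 m in both views and it stands level at (484,262). Yellow next.

```bash
python3 -m jog '[[[0.0005,0.0005,-0.05],[0,0,0],-1],[[0.0005,0.0005,-0.08],[0,0,0],-1],[[0.0005,0.0005,-0.10],[0,0,0],-1],[[0.0005,0.0005,-0.108],[0,0,0],-1],[[0.0005,0.0005,-0.110],[0,0,0],-1],[[0.0005,0.0005,-0.110],[0,0,0],-1],[[0.0005,0.0005,-0.110],[0,0,0],-1],[[0.0005,0.0005,-0.110],[0,0,0],1],[[0.0005,0.0005,-0.110],[0,0,0],1],[[0.0005,0.0005,-0.110],[0,0,0],1],[[0.0005,0.0005,-0.110],[0,0,0],1],[[0.0005,0.0005,-0.110],[0,0,0],1],[[0.0005,0.0005,-0.110],[0,0,0],1]]'
python3 -c "
from h import *
print(viewer.camera_info('wrist')['pose'][:3,3])"
```

```text
clock: 10.68
eef_pos: [0.6368, 0.1607, 0.0056]
orientation: [-180.0, -0.0, 16.6]
force: [-0.5, 0.6, 1.1]
opening: 0.705
[0.71609838 0.18266002 0.16722281]
```

```bash
python3 -m jog '[[[0,0,0.03],[0,0,0],1],[[0,0,0.07],[0,0,0],1],[[0,0,0.12],[0,0,0],1],[[-0.003,-0.03,0.13],[0,0,0],1],[[-0.008,-0.08,0.13],[0,0,0],1],[[-0.013,-0.14,0.13],[0,0,0],1],[[-0.018,-0.20,0.13],[0,0,0],1],[[-0.023,-0.26,0.13],[0,0,0],1],[[-0.029,-0.32,0.13],[0,0,0],1],[[-0.035,-0.38,0.13],[0,0,0],1],[[-0.040,-0.44,0.13],[0,0,0],1],[[-0.0435,-0.47,0.12],[0,0,0],1],[[-0.044,-0.4815,0.11],[0,0,0],1],[[-0.044,-0.4815,0.10],[0,0,0],1],[[-0.044,-0.4815,0.10],[0,0,0],1],[[-0.044,-0.4815,0.10],[0,0,0],1],[[-0.044,-0.4815,0.10],[0,0,0],1]]'
python3 - <<'E'
from h import *
print(arm.get_state()['eef_pos'])
ring('scene','s5','yellow',.141,dz=.007)
ring('side','d5','yellow',.141,dz=.007)
E
```

```text
clock: 12.8
eef_pos: [0.5935, -0.3201, 0.1062]
orientation: [180.0, -0.1, 16.6]
force: [-0.8, 0.4, -1.3]
opening: 0.707
[ 0.59352797 -0.32005279  0.10620689]
scene yellow 370 fit [ 0.5923 -0.3207] mid [ 0.5924 -0.321   0.1375] [0.0603 0.057  0.0069] ztop [0.1378 0.1403]
side yellow 155 fit [ 0.5929 -0.3219] mid [ 0.5843 -0.3242  0.1404] [0.0382 0.064  0.0126] ztop [0.1387 0.1411]
```

View pics/s5.png

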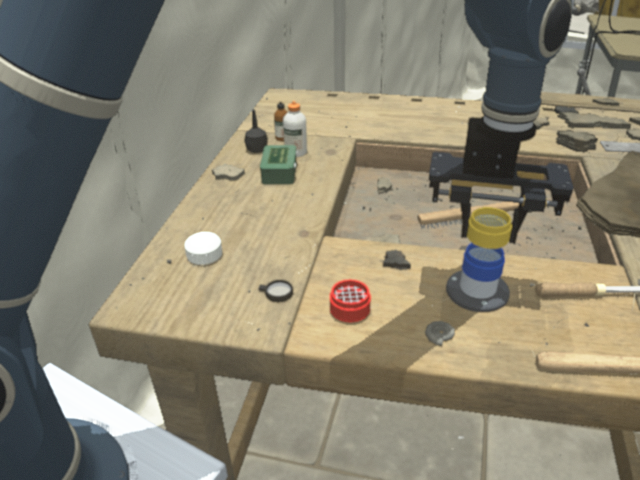

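Yellow is at (490,228) above blue at (484,262), and the centres agree to under 1 mm in both cameras. Lowering, then releasing after a check.

```bash
python3 -m jog '[[[0,0,-0.01],[0,0,0],1],[[0,0,-0.015],[0,0,0],1],[[0,0,-0.019],[0,0,0],1],[[0,0,-0.022],[0,0,0],1],[[0,0,-0.024],[0,0,0],1],[[0,0,-0.025],[0,0,0],1],[[0,0,-0.025],[0,0,0],1],[[0,0,-0.025],[0,0,0],1]]'
python3 - <<'E'
from h import *
ring('scene','s6','yellow',.115)
ring('scene','s6b','blue',.075)
E
```

```text
clock: 13.9
eef_pos: [0.5929, -0.3211, 0.0807]
orientation: [180.0, -0.0, 16.6]
force: [0.8, 0.3, -0.4]
opening: 0.702
scene yellow 321 fit [ 0.5916 -0.3215] mid [ 0.592  -0.3218  0.1125] [0.0594 0.0568 0.0069] ztop [0.1123 0.1147]
scene blue 209 fit [ 0.5911 -0.3209] mid [ 0.5784 -0.3218  0.0749] [0.0392 0.0597 0.0117] ztop [0.0716 0.0769]
```

```bash
python3 -m jog '[[[0,0,-0.001],[0,0,0],-1],[[0,0,-0.001],[0,0,0],-1],[[0,0,-0.001],[0,0,0],-1],[[0,0,-0.001],[0,0,0],-1],[[0,0,0.01],[0,0,0],-1],[[0,0,0.04],[0,0,0],-1],[[0,0,0.07],[0,0,0],-1],[[-0.035,0.04,0.07],[0,0,0],-1],[[-0.07,0.08,0.07],[0,0,0],-1],[[-0.105,0.12,0.07],[0,0,0],-1],[[-0.135,0.15,0.05],[0,0,0],-1],[[-0.138,0.157,0.035],[0,0,0],-1],[[-0.138,0.157,0.035],[0,0,0],-1],[[-0.138,0.157,0.035],[0,0,0],-1]]'
python3 - <<'E'
from h import *
print(arm.get_state()['eef_pos'],arm.get_state()['joints'])
ring('scene','s7','yellow',.115); ring('side','d7','yellow',.115)
ring('wrist','w7','red',.04)
E
```

```text
clock: 15.75
eef_pos: [0.456, -0.1648, 0.1166]
orientation: [179.9, -0.1, 16.5]
force: [0.2, 0.3, 0.4]
opening: 1.002
[ 0.45601711 -0.16477202  0.11658627] [ 30.22283847  17.85913341 -18.26715617 118.65616153   7.91183604
  44.47443407 -66.35547319]
scene yellow 296 fit [ 0.5917 -0.3215] mid [ 0.5927 -0.3218  0.1124] [0.0606 0.0564 0.0068] ztop [0.1125 0.1147]
side yellow 241 fit [ 0.5926 -0.3225] mid [ 0.593  -0.3225  0.113 ] [0.0591 0.0572 0.0079] ztop [0.113  0.1153]
wrist red 1124 fit [ 0.4558 -0.1643] mid [ 0.4553 -0.1645  0.0377] [0.0571 0.0567 0.0074] ztop [0.039  0.0404]
```

View pics/s7.png

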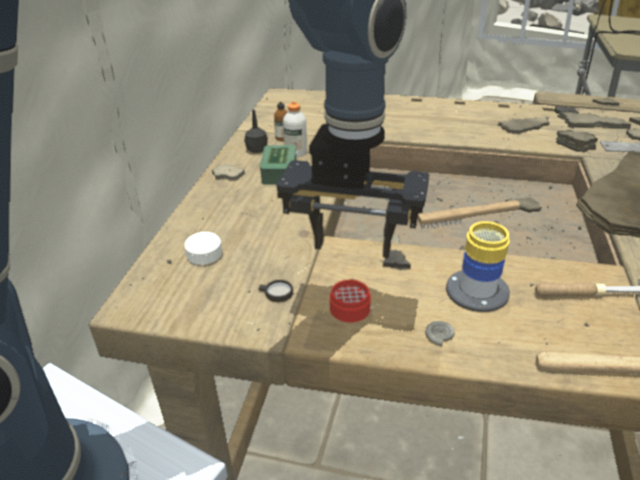

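View pics/w7.png

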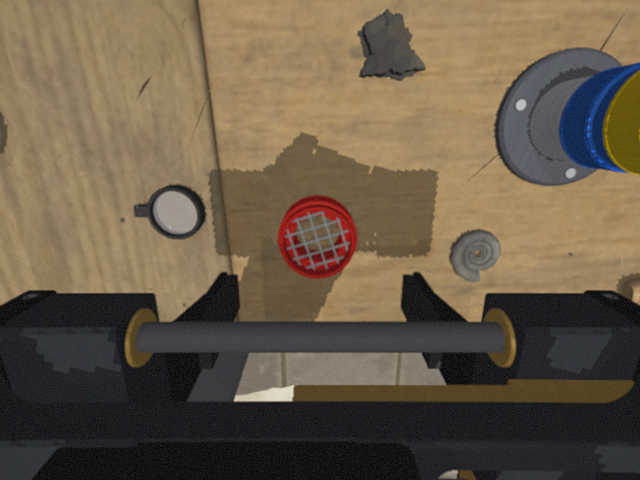

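Yellow is seated, rim at 0.115 m. Red is at (317,237) in the wrist view, and the bystanders are clear of the fingers. Gripping red.

```bash
python3 -m jog '[[[0.0005,-0.0005,-0.05],[0,0,0],-1],[[0.0005,-0.0005,-0.08],[0,0,0],-1],[[0.0005,-0.0005,-0.10],[0,0,0],-1],[[0.0005,-0.0005,-0.108],[0,0,0],-1],[[0.0005,-0.0005,-0.110],[0,0,0],-1],[[0.0005,-0.0005,-0.110],[0,0,0],-1],[[0.0005,-0.0005,-0.110],[0,0,0],-1],[[0.0005,-0.0005,-0.110],[0,0,0],1],[[0.0005,-0.0005,-0.110],[0,0,0],1],[[0.0005,-0.0005,-0.110],[0,0,0],1],[[0.0005,-0.0005,-0.110],[0,0,0],1],[[0.0005,-0.0005,-0.110],[0,0,0],1],[[0.0005,-0.0005,-0.110],[0,0,0],1]]'

```

```text
clock: 17.52
eef_pos: [0.4553, -0.1644, 0.0056]
orientation: [-180.0, 0.0, 16.6]
force: [0.2, 0.5, 1.8]
opening: 0.705
```

```bash
python3 -m jog '[[[0,0,0.03],[0,0,0],1],[[0,0,0.08],[0,0,0],1],[[0,0,0.13],[0,0,0],1],[[0,0,0.165],[0,0,0],1],[[0.026,-0.03,0.165],[0,0,0],1],[[0.061,-0.07,0.165],[0,0,0],1],[[0.096,-0.11,0.165],[0,0,0],1],[[0.127,-0.145,0.16],[0,0,0],1],[[0.1375,-0.157,0.15],[0,0,0],1],[[0.1375,-0.157,0.135],[0,0,0],1],[[0.1375,-0.157,0.135],[0,0,0],1],[[0.1375,-0.157,0.135],[0,0,0],1],[[0.1375,-0.157,0.135],[0,0,0],1]]'
python3 - <<'E'
from h import *
print(arm.get_state()['eef_pos'])
ring('scene','s8','red',.176,dz=.007)
ring('side','d8','red',.176,dz=.007)
E
```

```text
clock: 19.15
eef_pos: [0.5929, -0.321, 0.1415]
orientation: [179.9, -0.0, 16.6]
force: [-0.4, -0.5, -1.4]
opening: 0.708
[ 0.59289851 -0.32100941  0.14151922]
scene red 379 fit [ 0.5916 -0.3218] mid [ 0.5924 -0.322   0.1728] [0.0595 0.0569 0.0075] ztop [0.173  0.1757]
side red 171 fit [ 0.5924 -0.323 ] mid [ 0.5859 -0.3258  0.1759] [0.0432 0.0626 0.0136] ztop [0.1737 0.1765]
```

View pics/s8.png

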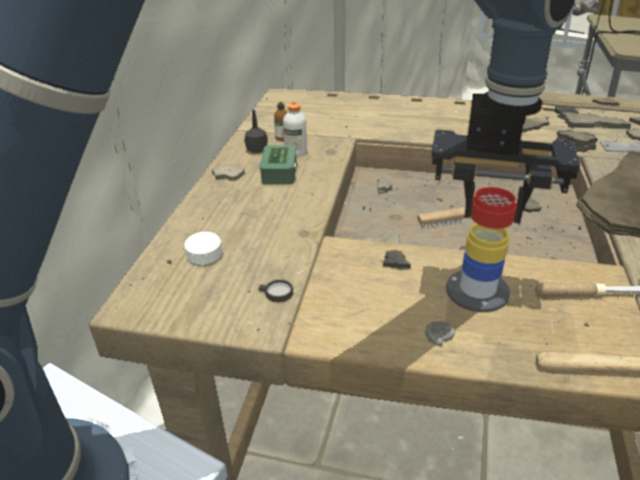

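Red is at (494,208) over yellow at (487,243), with matching centres. Lowering.

```bash
python3 -m jog '[[[0,0,-0.01],[0,0,0],1],[[0,0,-0.015],[0,0,0],1],[[0,0,-0.019],[0,0,0],1],[[0,0,-0.022],[0,0,0],1],[[0,0,-0.024],[0,0,0],1],[[0,0,-0.025],[0,0,0],1],[[0,0,-0.025],[0,0,0],1],[[0,0,-0.025],[0,0,0],1]]'
python3 - <<'E'
from h import *
ring('scene','s9','red',.15)
E
```

```text
clock: 20.25
eef_pos: [0.5929, -0.3216, 0.1158]
orientation: [180.0, -0.0, 16.5]
force: [-0.6, 0.7, -0.6]
opening: 0.704
scene red 335 fit [ 0.5915 -0.3224] mid [ 0.5918 -0.3223  0.1475] [0.0597 0.057  0.0069] ztop [0.1478 0.1499]
```

```bash
python3 -m jog '[[[0,0,-0.001],[0,0,0],-1],[[0,0,-0.001],[0,0,0],-1],[[0,0,-0.001],[0,0,0],-1],[[0,0,-0.001],[0,0,0],-1],[[0,0,0.01],[0,0,0],-1],[[0,0,0.04],[0,0,0],-1],[[0,0,0.065],[0,0,0],-1],[[-0.01,0.04,0.065],[0,0,0],-1],[[-0.025,0.09,0.065],[0,0,0],-1],[[-0.042,0.14,0.065],[0,0,0],-1],[[-0.06,0.20,0.06],[0,0,0],-1],[[-0.08,0.26,0.05],[0,0,0],-1],[[-0.098,0.32,0.03],[0,0,0],-1],[[-0.116,0.38,0.02],[0,0,0],-1],[[-0.132,0.43,0.0],[0,0,0],-1],[[-0.1355,0.443,0.0],[0,0,0],-1],[[-0.1355,0.443,0.0],[0,0,0],-1],[[-0.1355,0.443,0.0],[0,0,0],-1],[[-0.1355,0.443,0.0],[0,0,0],-1]]'
python3 - <<'E'
from h import *
print(arm.get_state()['eef_pos'],arm.get_state()['joints'])
ring('scene','s10','red',.15); ring('side','d10','red',.15)
p,d,i=grab('wrist','w10'); C=cloud(d,i)
M=(C[...,2]>.022)&(C[...,2]<.04)&(np.hypot(C[...,0]-.457,C[...,1]-.1217)<.05)
T=C[M]; print(len(T),(T.min(0)+T.max(0))/2,np.ptp(T,axis=0)); 
E
```

```text
clock: 22.68
eef_pos: [0.4582, 0.1198, 0.1159]
orientation: [180.0, -0.0, 16.4]
force: [0.1, 1.0, 0.1]
opening: 1.001
[0.45818482 0.11975872 0.11591504] [   1.87717749   17.8977326   -25.63157032  119.68449088   10.98478292
   44.57279656 -104.17954024]
scene red 347 fit [ 0.5916 -0.3224] mid [ 0.5914 -0.3224  0.1475] [0.059  0.057  0.0069] ztop [0.1477 0.1498]
side red 256 fit [ 0.5921 -0.3232] mid [ 0.5928 -0.3231  0.1482] [0.0579 0.0565 0.0082] ztop [0.1481 0.1502]
4744 [0.45905893 0.1230739  0.02840999] [0.06125408 0.06196879 0.01276146]
```

View pics/s10.png

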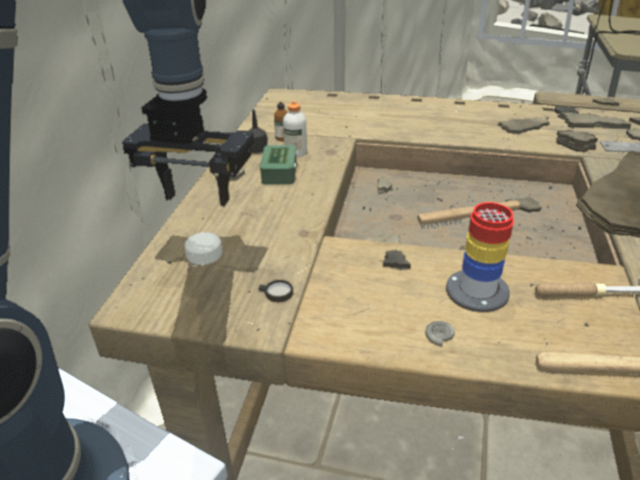

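View pics/w10.png

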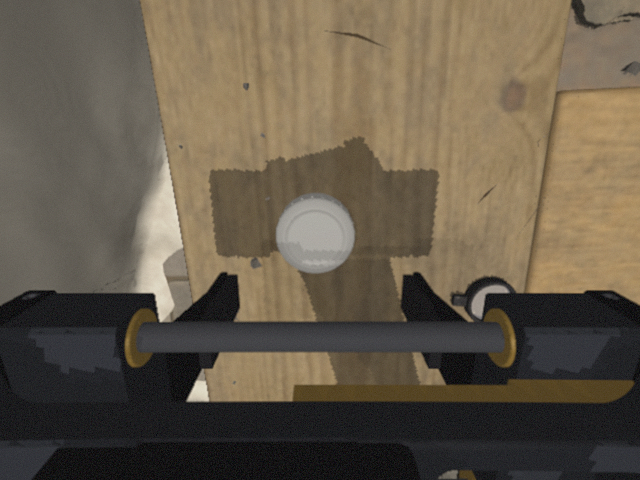

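Red is seated with its rim at 0.150 m. The lid is at (315,233) in the wrist view. Gripping the lid.

```bash
python3 -m jog '[[[0.001,0.001,-0.05],[0,0,0],-1],[[0.001,0.001,-0.08],[0,0,0],-1],[[0.001,0.001,-0.10],[0,0,0],-1],[[0.001,0.001,-0.108],[0,0,0],-1],[[0.001,0.001,-0.111],[0,0,0],-1],[[0.001,0.001,-0.111],[0,0,0],-1],[[0.001,0.001,-0.111],[0,0,0],-1],[[0.001,0.001,-0.111],[0,0,0],1],[[0.001,0.001,-0.111],[0,0,0],1],[[0.001,0.001,-0.111],[0,0,0],1],[[0.001,0.001,-0.111],[0,0,0],1],[[0.001,0.001,-0.111],[0,0,0],1],[[0.001,0.001,-0.111],[0,0,0],1]]'

```

```text
clock: 24.45
eef_pos: [0.4583, 0.1226, 0.0047]
orientation: [-180.0, -0.0, 16.6]
force: [-0.1, 0.8, 1.6]
opening: 0.704
```

```bash
python3 -m jog '[[[0,0,0.03],[0,0,0],1],[[0,0,0.08],[0,0,0],1],[[0,0,0.13],[0,0,0],1],[[0.005,-0.02,0.17],[0,0,0],1],[[0.018,-0.06,0.195],[0,0,0],1],[[0.036,-0.12,0.20],[0,0,0],1],[[0.054,-0.18,0.20],[0,0,0],1],[[0.073,-0.24,0.20],[0,0,0],1],[[0.091,-0.30,0.20],[0,0,0],1],[[0.109,-0.36,0.20],[0,0,0],1],[[0.124,-0.41,0.20],[0,0,0],1],[[0.132,-0.435,0.195],[0,0,0],1],[[0.1345,-0.4445,0.185],[0,0,0],1],[[0.1345,-0.4445,0.17],[0,0,0],1],[[0.1345,-0.4445,0.17],[0,0,0],1],[[0.1345,-0.4445,0.17],[0,0,0],1],[[0.1345,-0.4445,0.17],[0,0,0],1]]'
cat >> h.py <<'E'
def lid(n,tag,lo,hi):
    p,d,i=grab(n,tag); C=cloud(d,i); h=cv2.cvtColor(p,cv2.COLOR_RGB2HSV)
    M=(h[...,1]<60)&(h[...,2]>110)&(C[...,2]>lo)&(C[...,2]<hi)&(np.hypot(C[...,0]-.5925,C[...,1]+.322)<.05)
    T=C[M]; print(n,'lid',len(T),(T.min(0)+T.max(0))/2,np.ptp(T,axis=0),np.percentile(T[:,2],[50,98]))
E
python3 - <<'E'
from h import *
print(arm.get_state()['eef_pos'])
lid('scene','s11',.185,.215); lid('side','d11',.185,.215)
E
```

```text
clock: 26.58
eef_pos: [0.5932, -0.3214, 0.1754]
orientation: [180.0, -0.1, 16.6]
force: [-0.4, -0.6, -0.2]
opening: 0.709
[ 0.59324438 -0.32139408  0.17537995]
scene lid 1154 [ 0.58928618 -0.32875309  0.19616812] [0.05747514 0.07411136 0.02221453] [0.20141666 0.20428116]
side lid 992 [ 0.59192108 -0.32204826  0.19775067] [0.06090074 0.06684382 0.02540821] [0.20096303 0.20421619]
```

View pics/s11.png

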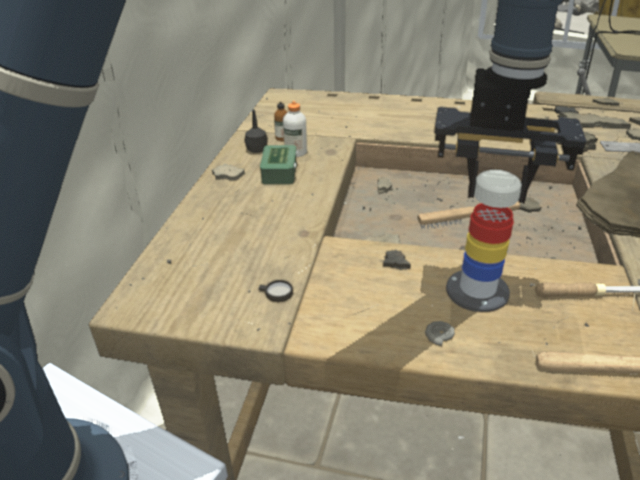

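The lid is at (497,188) over red at (491,222) and aligned. Scene-view lid extents include finger pixels, so I trust the side view, (0.592,-0.322). Lowering.

```bash
python3 -m jog '[[[0,0,-0.01],[0,0,0],1],[[0,0,-0.015],[0,0,0],1],[[0,0,-0.019],[0,0,0],1],[[0,0,-0.022],[0,0,0],1],[[0,0,-0.024],[0,0,0],1],[[0,0,-0.025],[0,0,0],1],[[0,0,-0.025],[0,0,0],1],[[0,0,-0.025],[0,0,0],1]]'
python3 - <<'E'
from h import *
lid('scene','s12',.16,.19);lid('side','d12',.16,.19)
E
```

```text
clock: 27.68
eef_pos: [0.5929, -0.3221, 0.1498]
orientation: [180.0, -0.0, 16.5]
force: [-0.3, -0.0, -0.6]
opening: 0.704
scene lid 1152 [ 0.58993149 -0.31907037  0.17429105] [0.06035122 0.07015692 0.02856903] [0.1757259  0.17893629]
side lid 926 [ 0.59171648 -0.32436967  0.1737279 ] [0.06076004 0.06251094 0.02738595] [0.17548705 0.17857502]
```

Lid top is at 0.179 m, as expected (0.145 + 0.034). Releasing and backing off.

```bash
python3 -m jog '[[[0,0,-0.001],[0,0,0],-1],[[0,0,-0.001],[0,0,0],-1],[[0,0,-0.001],[0,0,0],-1],[[0,0,-0.001],[0,0,0],-1],[[0,0,0.01],[0,0,0],-1],[[0,0,0.04],[0,0,0],-1],[[0,0,0.08],[0,0,0],-1],[[-0.01,0.04,0.08],[0,0,0],-1],[[-0.03,0.1,0.08],[0,0,0],-1],[[-0.05,0.15,0.08],[0,0,0],-1],[[-0.07,0.2,0.08],[0,0,0],-1],[[-0.07,0.2,0.08],[0,0,0],-1],[[-0.07,0.2,0.08],[0,0,0],-1],[[-0.07,0.2,0.08],[0,0,0],-1],[[-0.07,0.2,0.08],[0,0,0],-1]]'
python3 - <<'E'
from h import *
lid('scene','s13',.16,.19);lid('side','d13',.16,.19)
p,d,i=load('s13'); C=cloud(d,i); M=(np.hypot(C[...,0]-.5925,C[...,1]+.322)<.02)&(C[...,2]>.17); T=C[M]; print('top plane',np.linalg.lstsq(np.c_[T[:,:2]-[.5925,-.322],np.ones(len(T))],T[:,2],rcond=None)[0])
for n,t in (('s0','scene0'),('s13','s13')):
    p,d,i=load(t); C=cloud(d,i)
    for nm,(u,v) in dict(amm=(439,332),loupe=(278,290),slate=(396,260)).items():
        c=C[v-22:v+22,u-22:u+22].reshape(-1,3); g=p[v-22:v+22,u-22:u+22].reshape(-1,3); q=c[(c[:,2]>.005)&(c[:,2]<.03)]; print(n,nm,np.round(q.mean(0),4),len(q))
E
```

```text
clock: 29.65
eef_pos: [0.523, -0.1233, 0.2294]
orientation: [-180.0, 0.0, 16.4]
force: [-0.4, -0.2, 0.3]
opening: 1.003
scene lid 1153 [ 0.59009024 -0.32268962  0.16973944] [0.06033697 0.06315041 0.01946402] [0.17560974 0.17839955]
side lid 1090 [ 0.59185744 -0.32376753  0.1698152 ] [0.06279382 0.06294475 0.01960827] [0.17565016 0.17844924]
top plane [ 0.00277127 -0.00182589  0.17631506]
s0 amm [ 0.4707 -0.3008  0.0071] 405
s0 loupe [ 0.4363 -0.0458  0.0095] 527
s0 slate [ 0.5991 -0.1748  0.0099] 327
s13 amm [ 0.4702 -0.3008  0.0072] 404
s13 loupe [ 0.4363 -0.0459  0.0095] 524
s13 slate [ 0.5991 -0.1749  0.0097] 332
```

View pics/s13.png

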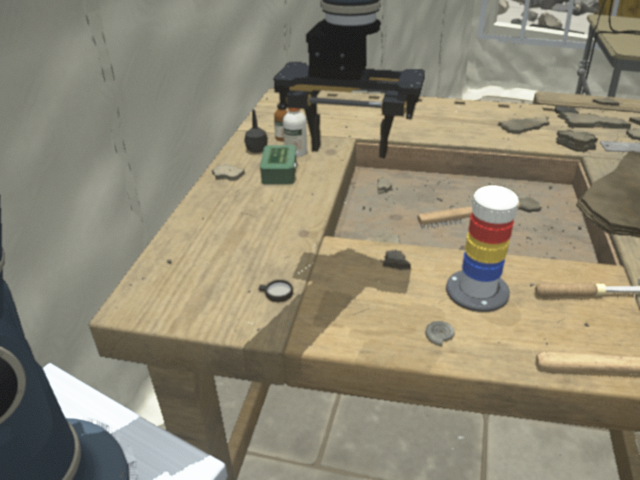

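View pics/d13.png

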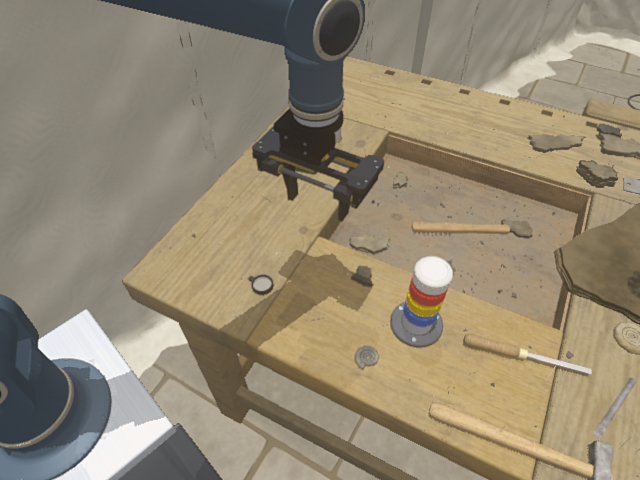

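The full stack stands straight: pan, blue, yellow, red and lid, with the lid at (494,203) in the scene view. Its top is level (slope under 0.3 %), the bystanders haven't moved, and the arm is clear.

```bash
python3 -c "
from h import *
print(arm.get_state()['qvel']); print(arm.hand_in())"
```

```text
[-0.21803676 -0.14950626 -0.24173602  0.17623841  0.06652645  0.01925008
 -0.01366043]
the job is handed in; nothing more can be done
None
```

I built the stack on the catch pan in the order asked: blue, yellow, red, then the white lid. I then let go, moved the arm clear and handed in at about 30 s.

- **Seating:** after release, the sieve rims measured 0.080, 0.115 and 0.150 m and the lid top about 0.178–0.179 m, matching the fully seated heights to within about 1 mm.
- **Level:** the lid top's slope was under 0.3 %.
- **Bystanders:** the ammonite, loupe and slate measured within 0.5 mm of their starting places.
- **Forces:** the wrist force readings I took stayed under 2 N.

No check failed. The cameras disagreed by 1–2 mm on centre positions, which is within the stated calibration. While the lid was held, its outline in the scene view was spoiled by the fingers, so I used the side view to centre it.

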